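# Rock the stuck bung out of the sinker crock and stow the sinker

## Task

The cork bung is stuck fast in the neck of the loose sinker crock: rock it side to side while easing it up until it comes free, without yanking it and without lifting or tipping the crock off the shelf. Put the bung in the shallow tray, then drop the loose lead sinker into the crock, leaving the crock standing and the other tackle where it lies.

Things in the scene. Friction and masses are not known exactly. Their poses are not given: they have to be found in the camera images.
- crock: White stoneware crock with a blue band, 152 mm across, 108 mm tall with its neck (84 mm outside, 72 mm inside, from 86 mm up), 2.6 kg (25 N) with the lead in it, standing loose on the shelf; hollow, floor 18 mm up. Origin: centre of its underside; z up. Two black rubber cheeks in the neck are pressed by springs from its +x and -x sides towards the middle and clamp the bung.
- bung_grip (a point): Centre of the bung's birch cross-grip, a bar 22 mm thick along bung x, 54 mm long along y, 26 mm tall, best pinched across its 22 mm. z up the bung's axis; x and y as the crock's. Below the bar: 10 mm of 18 mm stem, then the round cork, 44 mm tall, 50 mm across at its top, 39 mm at its foot. The foot lies 67 mm below this point; the middle of the cheeks 47 mm below it at the start.
- bung: The same bung (70 g), origin at the centre of its foot. A straight pull frees it only above 30 N, so it lifts the crock first. Tilting it 0.2 to 0.3 rad to and fro about the crock's y axis, pivot between the cheeks (1 to 2 N m), makes both sides slip; the cheeks then push it up with up to 10 N, it rises some 3 mm a swing and is free 15 to 20 mm up. Lifting hard while it sticks tips the crock.
- tray: Shallow square plywood tray, fixed, 135 mm outside, walls 6 mm thick and 16 mm high, floor 6 mm thick; origin: centre of its underside.
- sinker_mid (a point): Middle (half-way up) of the pear-shaped grey lead sinker standing upright, 44 mm tall, 28 mm across at 14 mm up, 20 mm at 36 mm, 24 mm at its foot; 150 g.
- jig_mid (a point): Middle of the chrome cod jig lying on the shelf, 86 mm long, 20 mm thick (leave it alone).
- bobber_mid (a point): Middle of the red-and-white bobber, 42 mm across, 57 mm tall (leave it alone).
- flybox_mid (a point): Middle of the oak fly box, 70 x 105 x 34 mm (leave it alone).
- pliers_mid (a point): Middle of the steel pliers with green grips, 160 mm long, lying flat (leave them alone).
- spool_mid (a point): Middle of the black and green line spool, 60 mm across, 38 mm tall (leave it alone).
- crock_mouth (a point): Centre of the neck's rim, 108 mm above the crock's underside; axes as the crock's. The cheeks are 9 mm tall and 24 mm wide along y, their middles 10 mm below this point. With the bung out, an opening of 40 mm (along x) by 70 mm (along y) is left between them.
Things that resemble listed ones, but are neither listed nor needed, are in the scene too. Leave any green, pink or yellow look-alike of the part that bears sinker_mid alone.

How it is judged:
On the way, in this order (a step that is already met when the one before it is completed fails the run):
1. the bung is out of the neck, clear above the crock (z of bung_grip in the frame of crock above 0.18 m), for 0.1 s.
2. the bung lies or stands in the tray, let go (x of bung_grip in the frame of tray between -0.06 and 0.06 m and y of bung_grip in the frame of tray between -0.06 and 0.06 m and height (world z) of bung_grip below 0.09 m and linear speed of bung below 0.03 m/s and contact force between bung and the fingers below 0.1 N), for 0.2 s.
3. the sinker is inside the crock (horizontal distance between sinker_mid and crock below 0.066 m and z of sinker_mid in the frame of crock below 0.06 m), for 0.2 s.
At the end, for the whole second after the job is handed in: The bung rests in the tray (its grip within 60 mm of the tray's centre along both tray axes and below 90 mm, let go and still), the sinker lies inside the crock, and the crock stands upright on the shelf (all of step 2 and all of step 3 and height (world z) of crock below 0.004 m and angle between crock's own z axis and vertical below 0.04 rad and linear speed of crock below 0.02 m/s); the robot touches nothing.
It fails at once if the crock is lifted: its underside's centre rises more than 8 mm (height (world z) of crock above 0.008 m).
It fails at once if the crock is tipped more than 0.2 rad (angle between crock's own z axis and vertical above 0.2 rad).
It fails at once if the bung is yanked: faster than 0.3 m/s while still in the neck (distance between bung_grip and crock below 0.162 m and linear speed of bung above 0.3 m/s).
It fails at once if one of the jig, bobber, fly box, pliers or spool is pushed more than 40 mm (distance of any of jig_mid, bobber_mid, flybox_mid, pliers_mid, spool_mid from where it was at the start of the episode above 0.04 m).
It also fails if it takes over 64 s, if anything falls off the work surface, if the arm or the gripper's body presses on something with over 40 N, if the wrist force passes 120 N, or if a joint passes its speed limit or range.

## Robot

A 6-joint arm with a two-finger parallel gripper is mounted at the origin on the work surface. World frame = base frame: x ahead of the robot, y to its left, z up, the work surface at z = 0. Lengths are in m, angles in rad, forces in N, time in s.
With the tool pointing down it reaches from about 0.275 to 0.75 m from the base axis. Payload 10.2 kg.
Tool frame: the origin (TCP) lies midway between the tips of the shut fingers; the grasp point (between the pads) lies 19 mm behind it (env.hold_point_z is the distance from the TCP to the grasp point, in m); z points along the fingers, y is the line along which they close (so a half turn about z gives the same grasp; the last joint's range is limited). The gripper opens to 85 mm and grips with 20 to 120 N. Pads are 22 mm wide; open, the fingers measure 114 mm over their backs; the gripper's body (76 mm by 85 mm) begins 54 mm behind the grasp point. The pads swing forward as they close: fully open they stand 13 mm farther back than shut.
Start: joints at [-1.423, 0.313, 1.498, -0, 1.331, -0.223], TCP at [0.19, -0.489, 0.231] pointing down, gripper open.
Joint ranges: [-2.94, 2.94], [-0.97, 2.17], [0.19, 2.56], [-1.23, 4.37], [0.02, 3.11], [-2.88, 2.88]. Speed limits (rad/s): [2.39, 2.39, 3.01, 3.14, 3.14, 3.14].

## Interface

Orientations are given as a unit quaternion [x, y, z, w].
In Python, from bench import env, kinematics, monitor, eyes, job gives the robot as it stands. The module is installed in compiled form; this text tells all that it offers. Calls block until the motion is done:
- env.reach(position, orientation): joint-space move of the TCP to a pose.
- env.movel(position, velocity=0.15, frame=None, guard=None): straight line of the TCP; frame=None keeps the orientation; velocity is the mean speed in m/s. With guard (N) it stops when the force on the tool has changed by that much, and returns True; else False.
- env.set_joints(angles): joint-space move.
- env.release() and env.close_gripper(effort=None): open the fingers fully, or close them until they stop; effort is the grip in N (None keeps the last).
- env.hold(seconds).
- kinematics.ik(position, orientation): joint angles nearest the present ones, or None.
- monitor.sense(): the state.
- eyes.grab_frame(name): name is "side" or "top"; returns a dict with "frame" (480x640x3 uint8, red, green, blue), "mtx" (3x3 intrinsics, pixels), "k1" (the pictures are not rectified: a ray, as slopes to the right and down, at radius r is drawn at 1 + k1 r^2 times it, then the intrinsics apply), "view" (4x4, takes a point from world to camera coordinates). Camera axes: x right, y down, z forward; pixel columns grow to the right and rows downward; lengths in m; the calibration is good to about 2 mm. A picture is of the moment at which its call begins. There is no depth.
A pose or a line that the arm cannot do raises env.MotionError and nothing moves.
- job.hand_in(): hands the job in; it is judged then, once.
The state is a dict: "clock": time; "joints": joint angles; "qvel": joint speeds; "joint_efforts": joint torques, N m; "position": TCP position; "ee_rot": TCP orientation; "contact_force": force on the tool from outside, world axes, zero at the start; "ft_torque": the same for the moment, N m; "finger_gap": opening from 0.0 (shut) to 1.0 (fully open); "gripper_force": force on a finger pad.
Only numpy, scipy, OpenCV 4.12 (cv2) and the standard library are available. Lean on these libraries where they do the work, as an engineer would, in place of code of your own. Each camera call takes 0.05 s, during which the arm holds its last target. There are 200 camera calls.

## Working session

There is one attempt and no reset: what is moved stays moved. The work goes in short steps, each a Python script; the robot and the scene stay as the last script left them, time stands still between calls to the robot, and variables do not carry over. Pictures are saved under pics/ and viewed, at most 10 in all, crops included, and the job is handed in when it is done.

```bash
mkdir -p pics; cat > h.py <<'E'
import numpy as np, cv2
from bench import env, kinematics, monitor, eyes, job
from scipy.spatial.transform import Rotation as R
def snap(n,fn=None):
    f=eyes.grab_frame(n)
    if fn: cv2.imwrite(f'pics/{fn}.png',f['frame'][:,:,::-1])
    return f
def ray(f,uv):
    K=np.array(f['mtx']);V=np.array(f['view']);k=f['k1']
    d=np.array([(uv[0]-K[0,2])/K[0,0],(uv[1]-K[1,2])/K[1,1]]);s=d.copy()
    for _ in range(20): s=d/(1+k*(s@s))
    Rw=V[:3,:3].T
    return -Rw@V[:3,3], Rw@np.array([s[0],s[1],1])
def onz(f,uv,z):
    o,d=ray(f,uv); return o+d*(z-o[2])/d[2]
def tri(a,ua,b,ub):
    o1,d1=ray(a,ua);o2,d2=ray(b,ub)
    t=np.linalg.lstsq(np.c_[d1,-d2],o2-o1,rcond=None)[0]
    p,q=o1+t[0]*d1,o2+t[1]*d2
    return (p+q)/2,np.linalg.norm(p-q)
def proj(f,p):
    c=np.array(f['view'])@np.r_[p,1];s=c[:2]/c[2];s=s*(1+f['k1']*(s@s))
    K=np.array(f['mtx']);return K[0,0]*s[0]+K[0,2],K[1,1]*s[1]+K[1,2]
E
python3 - <<'E'
from h import *
np.set_printoptions(precision=3,suppress=True)
for n in('top','side'):
    f=snap(n,n+'0');print(n,f['mtx'],f['k1'],f['view'])
print(monitor.sense(),env.hold_point_z)
E
```

```text
top [[589.61    0.    322.453]
 [  0.    589.61  253.271]
 [  0.      0.      1.   ]] -0.17876970964352412 [[-0.077 -0.997 -0.006  0.007]
 [-0.97   0.077 -0.23   0.596]
 [ 0.229 -0.012 -0.973  1.366]
 [ 0.     0.     0.     1.   ]]
side [[497.582   0.    312.195]
 [  0.    497.582 246.194]
 [  0.      0.      1.   ]] -0.02897264440834211 [[-0.903 -0.431 -0.005  0.487]
 [-0.229  0.489 -0.842  0.251]
 [ 0.365 -0.758 -0.54   0.755]
 [ 0.     0.     0.     1.   ]]
{'clock': 0.1, 'joints': array([-1.423,  0.313,  1.498, -0.   ,  1.331, -0.223]), 'qvel': array([ 0.001, -0.002, -0.001, -0.002,  0.   , -0.001]), 'joint_efforts': array([  0.003, -41.29 , -26.014,  -0.   ,   0.003,   0.   ]), 'position': array([ 0.19 , -0.489,  0.231]), 'ee_rot': array([ 0.983,  0.184,  0.   , -0.001]), 'contact_force': array([ 0.317,  0.275, -0.076]), 'ft_torque': array([ 0.019,  0.02 , -0.048]), 'gripper_force': 0.0, 'finger_gap': 1.0019029921731584} 0.0187
```

View pics/top0.png

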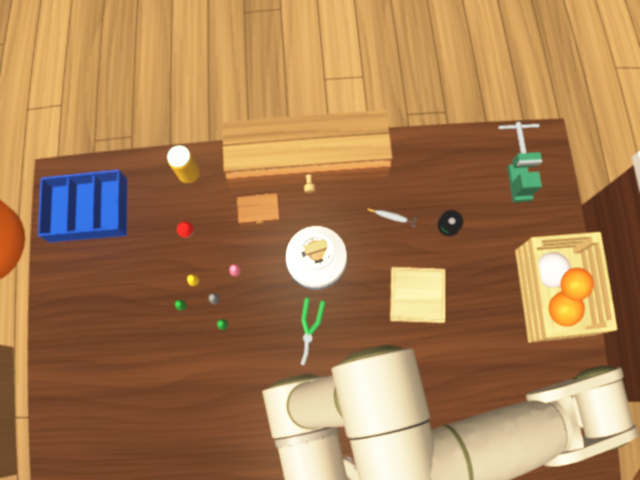

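View pics/side0.png

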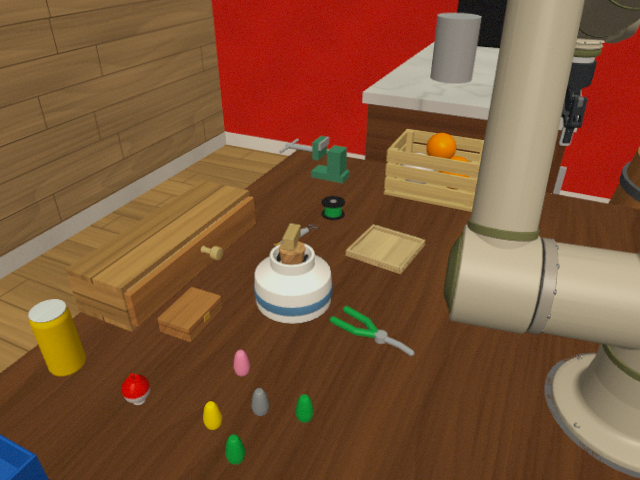

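Top view: crock at (316,257), tray at (418,295). Side view: crock at (293,285), bung grip at (291,238). Sinker candidates (top/side pixels):
- grey (213,299)/(260,402)
- pink (235,270)/(241,362)
- yellow (193,280)/(212,415)
- green (180,305)/(235,448) and (222,324)/(305,407)

The grey one fits, as it is the only lead-coloured pear. I'll confirm it, and the bung's heading, in one enlarged montage.

```bash
python3 - <<'E'
from h import *
np.set_printoptions(precision=4,suppress=True)
t=cv2.imread('pics/top0.png');s=cv2.imread('pics/side0.png')
def c(i,x,y,w,h): return cv2.resize(i[y:y+h,x:x+w],(400,300),interpolation=cv2.INTER_CUBIC)
cv2.imwrite('pics/m1.png',np.vstack([np.hstack([c(t,276,227,80,60),c(s,233,215,120,90)]),np.hstack([c(t,168,255,80,60),c(s,200,345,120,90)])]))
ft=snap('top');fs=snap('side')
a=ft['frame'];b=fs['frame']
# crock outline in top: white-ish
hs=cv2.cvtColor(a,cv2.COLOR_RGB2HSV)
m=((hs[...,1]<60)&(hs[...,2]>110)).astype(np.uint8);k=np.zeros_like(m);k[220:292,280:352]=1
cn=max(cv2.findContours(m*k,0,2)[0],key=cv2.contourArea);print('crock',cv2.fitEllipse(cv2.convexHull(cn)),cv2.boundingRect(cn))
# tray
m=((hs[...,1]<150)&(hs[...,2]>120)).astype(np.uint8);k=np.zeros_like(m);k[255:335,375:460]=1
cn=max(cv2.findContours(m*k,0,2)[0],key=cv2.contourArea);q=cv2.minAreaRect(cn);print('tray',q,onz(ft,q[0],.016),[onz(ft,p,.016) for p in cv2.boxPoints(q)])
# sinker rough
p,e=tri(ft,(213,299),fs,(260,402));print('sinker',p,e)
print('crock r', onz(ft,(316,257),.05), 'grip',tri(ft,(316,248),fs,(291,237)))
print('cam',ray(ft,(0,0))[0],ray(fs,(0,0))[0])
E
```

```text
crock ((315.7312927246094, 257.4195251464844), (61.531593322753906, 63.2724723815918), 0.04407054930925369) (285, 226, 62, 64)
tray ((417.5259094238281, 294.4878234863281), (56.34046173095703, 56.2635612487793), 1.4688007831573486) [ 0.4832 -0.2685  0.016 ] [array([ 0.4209, -0.1895,  0.016 ]), array([ 0.562 , -0.2073,  0.016 ]), array([ 0.5468, -0.3499,  0.016 ]), array([ 0.4054, -0.3291,  0.016 ])]
sinker [0.511  0.2413 0.0213] 0.0005046660385082036
crock r [ 0.5912 -0.023   0.05  ] grip (array([ 0.5919, -0.0242,  0.1437]), np.float64(0.002211495327432597))
cam [ 0.2654 -0.0227  1.466 ] [0.2212 0.6593 0.6221]
```

View pics/m1.png

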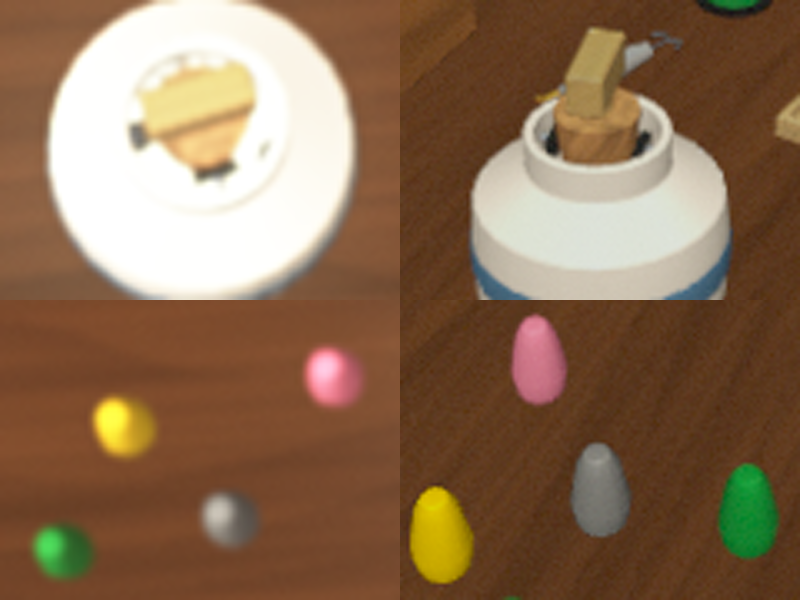

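The montage confirms it: the grey pear at top px (213,299) / side px (260,402) is the only lead-coloured one. The bar's top face is at top px ≈ (304..327, 240..254), with its long axis tilted about 15° in the image. Next I'll measure the bar and sinker and check IK.

```bash
python3 - <<'E'
from h import *
np.set_printoptions(precision=4,suppress=True)
ft=snap('top');fs=snap('side');a=ft['frame'];b=fs['frame']
hs=cv2.cvtColor(a,cv2.COLOR_RGB2HSV)
print('bar',a[246,315],hs[246,315],'cork',a[256,318],hs[256,318],'barfront',hs[252,312])
sub=hs[232:268,300:334]
m=np.zeros(hs.shape[:2],np.uint8)
m[232:268,300:334]=((abs(sub[...,0].astype(int)-int(hs[246,315,0]))<4)&(sub[...,1]>60)&(sub[...,2]>hs[246,315,2]-25))
cn=max(cv2.findContours(m,0,2)[0],key=cv2.contourArea)
w=np.array([onz(ft,p[0],.158)[:2] for p in cn],np.float32)
r=cv2.minAreaRect(w*1000);print('bar rect mm',r,cv2.boxPoints(r))
M=cv2.moments(m,True);print(M['m10']/M['m00'],M['m01']/M['m00'],M['m00'])
for P in [ (304,246),(325.6,240),(327,248),(306,254)]: print(onz(ft,P,.158))
# sinker mask
for f,(x,y) in((ft,(213,299)),(fs,(260,402))):
    h=cv2.cvtColor(f['frame'],cv2.COLOR_RGB2HSV);mm=np.zeros(h.shape[:2],np.uint8)
    mm[y-25:y+25,x-18:x+18]=(h[y-25:y+25,x-18:x+18,1]<60)
    cc=max(cv2.findContours(mm,0,2)[0],key=cv2.contourArea);print('sinker',cv2.boundingRect(cc),cv2.minEnclosingCircle(cc)[0])
# neck rim circle top: project crock centre hypothesis
for c in ([.5912,-.023],):
    for z in (0,.05,.108): print(z,proj(ft,np.r_[c,z]),proj(fs,np.r_[c,z]))
E
```

```text
bar [242 224 147] [ 24 100 242] cork [242 200 132] [ 19 116 242] barfront [ 18 122 201]
bar rect mm ((594.7156372070312, -22.60213279724121), (22.96857452392578, 51.29085922241211), 11.87817096710205) [[578.1986   0.1303]
 [588.7559 -50.0623]
 [611.2327 -45.3346]
 [600.6754   4.858 ]]
315.17910447761193 245.81592039800995 201.0
[0.5942 0.0024 0.158 ]
[ 0.6044 -0.0479  0.158 ]
[ 0.5854 -0.0496  0.158 ]
[ 0.5751 -0.0008  0.158 ]
sinker (209, 294, 10, 9) (213.31817626953125, 298.0454406738281)
sinker (251, 388, 18, 28) (259.0, 401.5)
0 (np.float64(316.3284555822584), np.float64(261.37134708474895)) (np.float64(293.6426731527111), np.float64(299.0726952451389))
0.05 (np.float64(315.9944568550782), np.float64(256.9826431639704)) (np.float64(292.98144240227407), np.float64(278.7953442706525))
0.108 (np.float64(315.578024900615), np.float64(251.50830252489524)) (np.float64(292.1686046331904), np.float64(253.78619003022783))
```

```bash
cat >> h.py <<'E'
psi=0.207; BX=np.array([np.cos(psi),np.sin(psi),0]); BY=np.array([-np.sin(psi),np.cos(psi),0])
C=np.array([0.593,-0.0235])
def quat(sgn=1,xd=BX,):
    y=sgn*xd; z=np.array([0,0,-1.]); return R.from_matrix(np.c_[np.cross(y,z),y,z])
def rock(th,h,sgn,c=C,up=0.145-0.098-0.0187+0.002):
    """TCP pose for tilt th and rise h; pivot between the cheeks"""
    q=R.from_rotvec(th*BY); p=np.r_[c,0.098]+q.apply([0,0,up+h]); return p,(q*quat(sgn)).as_quat()
E
python3 - <<'E'
from h import *
np.set_printoptions(precision=3,suppress=True)
for s in(1,-1):
    for th in(-.3,0,.3):
        print(s,th,kinematics.ik(*rock(th,.0,s)),kinematics.ik(*rock(th,.12,s)))
print([kinematics.ik([.483,-.2685,z],quat(s).as_quat()) is not None for s in (1,-1) for z in(.06,.25)])
E
```

```text
1 -0.3 [-0.309  0.409  1.688  0.206  0.793 -0.642] [-0.347  0.21   1.634  0.18   1.047 -0.624]
1 0 [-0.237  0.555  1.417 -0.     1.17  -0.444] [-0.237  0.456  1.249 -0.     1.437 -0.444]
1 0.3 [-0.182  0.743  1.125 -0.112  1.552 -0.371] [-0.163  0.761  0.796 -0.112  1.863 -0.387]
-1 -0.3 [-0.309  0.409  1.688  0.206  0.793  2.499] [-0.347  0.21   1.634  0.18   1.047  2.517]
-1 0 [-0.237  0.555  1.417 -0.     1.17   2.698] [-0.237  0.456  1.249 -0.     1.437  2.698]
-1 0.3 [-0.182  0.743  1.125 -0.112  1.552  2.77 ] [-0.163  0.761  0.796 -0.112  1.863  2.754]
[True, True, True, True]
```

```bash
python3 - <<'E'
from h import *
np.set_printoptions(precision=3,suppress=True)
p,q=rock(0,0,1)
env.movel([.19,-.489,.3],velocity=.2)
env.reach(p+[0,0,.13],q)
print(env.movel(p,velocity=.12,guard=8))
print(monitor.sense()['position']-p)
env.close_gripper(effort=25)
s=monitor.sense();print(s['clock'],s['contact_force'],s['ft_torque'],s['finger_gap'],s['gripper_force'])
env.close_gripper(effort=100)
s=monitor.sense();print(s['clock'],s['contact_force'],s['ft_torque'],s['finger_gap'],s['gripper_force'],s['position']-p)
t=snap('top')['frame'][:,:,::-1];g=snap('side')['frame'][:,:,::-1]
cv2.imwrite('pics/m2.png',np.hstack([cv2.resize(t[207:307,256:376],(400,300)),cv2.resize(g[200:320,230:390],(400,300))]))
E
```

```text
False
[ 0.    -0.     0.001]
4.825 [0.791 0.601 1.462] [ 0.033 -0.006  0.288] 0.2550742052552938 25.900057554244995
5.0417 [-0.55   0.11   3.926] [0.034 0.083 0.532] 0.2380132915994247 97.7280342578888 [0. 0. 0.]
```

View pics/m2.png

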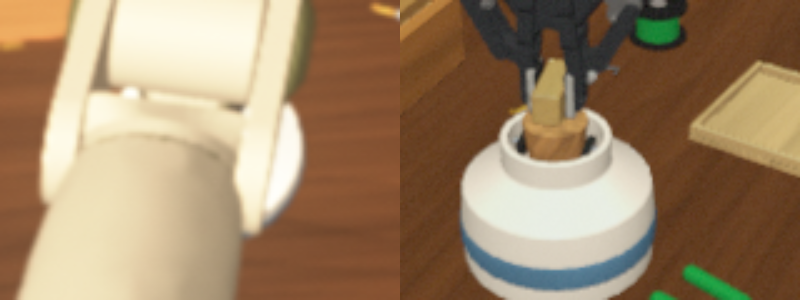

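The fingers pinch the bar squarely (side crop: bar between the pads, crock standing). Now I'll rock it carefully.

```bash
cat >> h.py <<'E'
def go(th0,h0,th1,h1,n=3,v=.03):
    fz=[]
    for i in range(1,n+1):
        a=i/n; p,q=rock(th0+a*(th1-th0),h0+a*(h1-h0),1)
        env.movel(p,velocity=v,frame=q)
        s=monitor.sense(); fz.append(np.r_[s['contact_force'],s['ft_torque']])
    return np.array(fz)
E
python3 - <<'E'
from h import *
np.set_printoptions(precision=2,suppress=True)
th=h=0
for k,(t,hh) in enumerate([(.12,0),(.24,.0),(-.24,.001)]):
    f=go(th,h,t,hh); th,h=t,hh
    print(monitor.sense()['clock'],th,h);print(f)
g=snap('side')['frame'][:,:,::-1]
cv2.imwrite('pics/m3.png',cv2.resize(g[150:330,210:450],(800,600)))
E
```

```text
5.8917 0.12 0
[[-3.13  1.29  9.21  0.39 -0.01  0.19]
 [-4.61  2.54 13.18  0.53  0.01  0.05]
 [-3.71  1.87 18.9   0.58  0.36 -0.06]]
6.6417 0.24 0.0
[[-4.06  1.59 19.24  0.56  0.52 -0.07]
 [-4.56  2.68 22.64  0.57  0.61 -0.1 ]
 [-4.75  3.58 27.23  0.65  0.83 -0.12]]
7.5917 -0.24 0.001
[[-2.01  0.98 11.67  0.37 -0.04  0.09]
 [ 0.49  1.62  7.42  0.16  0.24  0.07]
 [ 1.   -0.02  7.18  0.1   0.14  0.05]]
```

View pics/m3.png

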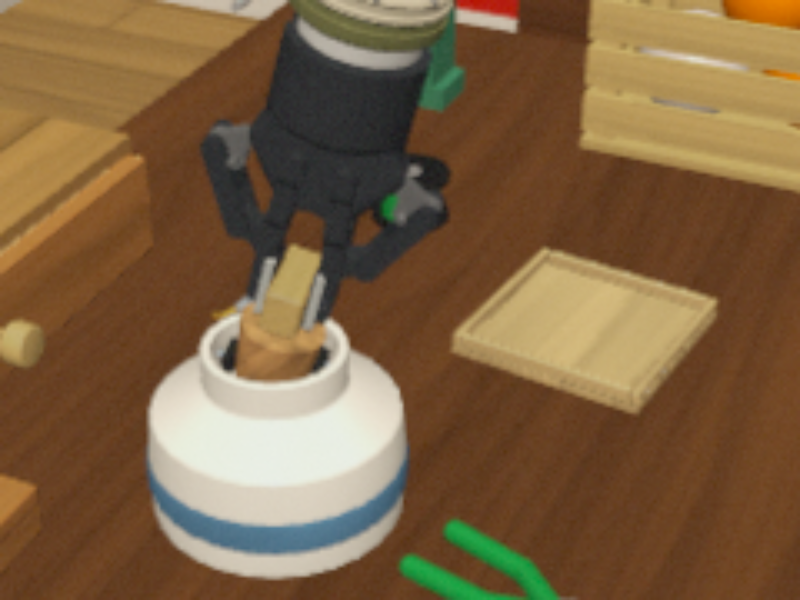

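The bung tilts with the gripper (top leaning towards image right, crop px ≈ (300,260)) and the crock stays level. The cheeks already push up, so I'll keep rocking and rise with the force feedback.

```bash
python3 - <<'E'
from h import *
np.set_printoptions(precision=1,suppress=True)
th,h=-.24,.001
step=.003
for k in range(9):
    t=-th; f=go(th,h,t,h+step,v=.035); th,h=t,h+step
    fz=f[:,2]; print(round(monitor.sense()['clock'],1),th,round(h,4),fz)
    if fz.min()<-18: print('hard');break
    step=.003 if fz[-1]>-3 else (.0015 if fz[-1]>-9 else 0)
    if h>.024: break
g=snap('side')['frame'][:,:,::-1]
cv2.imwrite('pics/m4.png',cv2.resize(g[150:330,210:450],(800,600)))
E
```

```text
8.6 0.24 0.004 [17.3 23.6 25.5]
9.5 -0.24 0.007 [8.9 6.4 7.2]
10.5 0.24 0.01 [16.1 23.8 36.9]
11.6 -0.24 0.013 [10.4  6.6 16.9]
12.6 0.24 0.016 [22.5 19.9 23.6]
13.7 -0.24 0.019 [ 7.4 -0.3  2. ]
14.9 0.24 0.022 [ 0.4 -0.9  2.7]
16.1 -0.24 0.025 [-1.2 -1.4 -1.5]
```

View pics/m4.png

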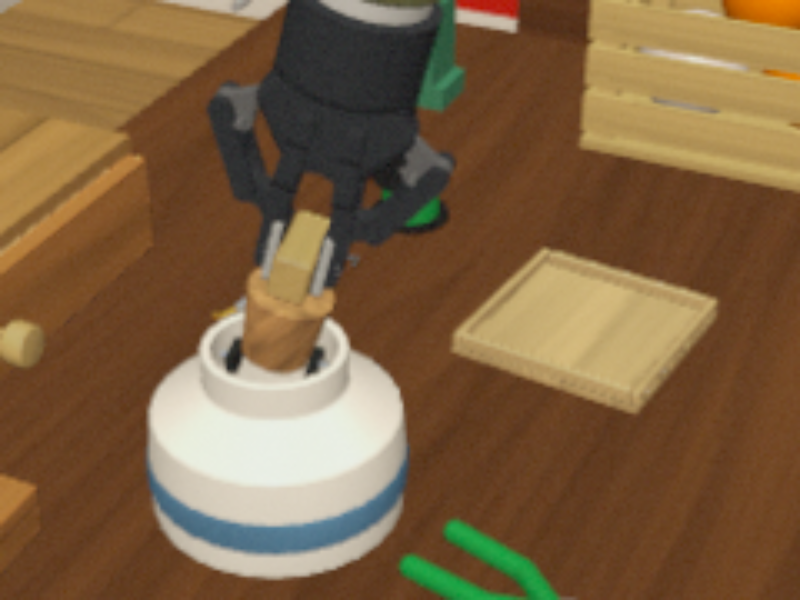

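The cork is out of the cheeks: its foot is at about (280,360) in the crop, Fz is about the bung's own weight, and the crock stands level. Lifting and moving to the tray.

```bash
python3 - <<'E'
from h import *
np.set_printoptions(precision=3,suppress=True)
print(go(-.24,.025,0,.030,v=.04)[:,2])
p,q=rock(0,.030,1)
print(env.movel(p+[0,0,.075],velocity=.07,guard=8)); env.hold(.15)
T=np.array([.483,-.2685])
env.movel([*T,.233],velocity=.2)
print(env.movel([*T,.08],velocity=.15,guard=6))
print(env.movel([*T,.054],velocity=.03,guard=3),monitor.sense()['position'],monitor.sense()['clock'])
env.release(); env.hold(.2)
env.movel([*T,.2],velocity=.2)
print(monitor.sense()['clock'])
t=snap('top')['frame'][:,:,::-1];g=snap('side')['frame'][:,:,::-1]
cv2.imwrite('pics/m5.png',np.hstack([cv2.resize(t[205:355,180:480],(400,300)),cv2.resize(g[180:420,200:460],(400,300))]))
E
```

```text
[-1.246 -1.394 -0.383]
False
False
True [ 0.483 -0.268  0.057] 21.7
23.4167
```

View pics/m5.png

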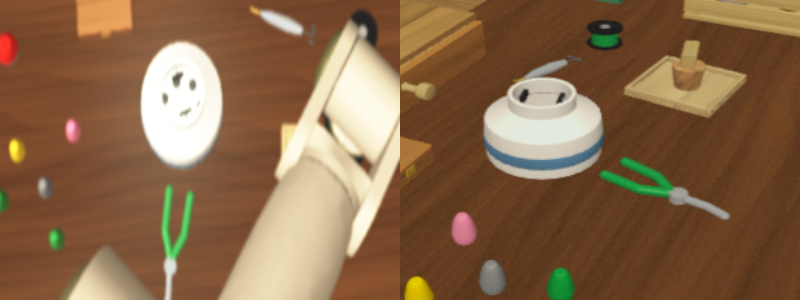

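The bung stands in the tray (side crop (690,65)) and the crock is upright with both cheeks showing. Now I'll measure the sinker and its neighbours, and re-measure the mouth.

```bash
python3 - <<'E'
from h import *
np.set_printoptions(precision=4,suppress=True)
ft=snap('top');fs=snap('side');a=ft['frame']
S=tri(ft,(213.3,298.3),fs,(259.7,402))[0];print('S',S)
N=[tri(ft,u,fs,v) for u,v in [((235,270),(241,362)),((193,280),(212,415)),((180,305),(235,448)),((222,324),(305,407))]]
N=np.array([n[0][:2] for n in N]);print(N-S[:2])
best=[]
for deg in range(0,180,3):
    u=np.array([np.cos(np.radians(deg)),np.sin(np.radians(deg))]);w=np.array([-u[1],u[0]])
    c=1
    for n in N-S[:2]:
        x,y=abs(n@u),abs(n@w)   # finger box: x 40..58, |y|<12
        dx=max(38-x,x-58,0);dy=max(y-12,0);c=min(c,np.hypot(dx,dy)-.0 if 0 else np.hypot(max(.038-x,x-.058,0),max(y-.012,0)))
    best.append((round(c-.014,4),deg))
print(sorted(best)[-6:])
hs=cv2.cvtColor(a,cv2.COLOR_RGB2HSV)
m=((hs[...,1]<60)&(hs[...,2]>110)).astype(np.uint8);k=np.zeros_like(m);k[220:292,280:352]=1
cn=max(cv2.findContours(m*k,0,2)[0],key=cv2.contourArea);print('crock',cv2.fitEllipse(cv2.convexHull(cn)),cv2.boundingRect(cn))
d=((a.max(2)<90).astype(np.uint8)); kk=np.zeros_like(d);kk[236:266,300:334]=1
n,l,st,ce=cv2.connectedComponentsWithStats(d*kk)
for i in range(1,n): print('dark',st[i],ce[i],onz(ft,ce[i],.1))
big=cv2.resize(a[232:272,296:336,::-1],(400,400),interpolation=cv2.INTER_CUBIC)
b2=cv2.resize(fs['frame'][235:275,272:312,::-1],(400,400),interpolation=cv2.INTER_CUBIC)
cv2.imwrite('pics/m6.png',np.hstack([big,b2]))
print([proj(ft,np.r_[C,.108]+s*BX*.024) for s in(-1,0,1)],[proj(fs,np.r_[C,.1]+s*BX*.024) for s in(-1,0,1)])
E
```

```text
S [0.5125 0.2405 0.0199]
[[ 0.0686 -0.0576]
 [ 0.0511  0.0504]
 [-0.011   0.0846]
 [-0.0664 -0.0195]]
[(np.float64(0.0169), 147), (np.float64(0.0171), 123), (np.float64(0.0172), 135), (np.float64(0.0173), 144), (np.float64(0.0175), 138), (np.float64(0.0176), 141)]
crock ((315.6936950683594, 257.4415588378906), (61.641845703125, 63.28603744506836), 179.75473022460938) (285, 226, 62, 64)
dark [313 243   1   1   1] [313. 243.] [ 0.6145 -0.0184  0.1   ]
[(np.float64(318.55841731544956), np.float64(260.24132051675446)), (np.float64(315.7318144122655), np.float64(250.75551502518874)), (np.float64(312.9276247012304), np.float64(241.34292969134333))] [(np.float64(303.9179117552836), np.float64(258.61064011766183)), (np.float64(291.55633625421785), np.float64(256.9745148690232)), (np.float64(279.32387179238765), np.float64(255.35499387848054))]
```

View pics/m6.png

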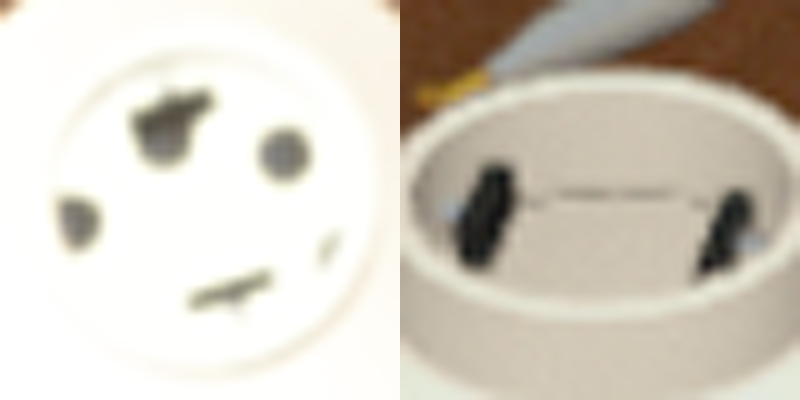

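Both cheeks show (top crop (172,110) and (230,290)). Their midpoint is px (316.2,251.9), which matches the predicted mouth centre within 2 mm, so the crock has not moved. Going for the sinker, with the fingers along 138° for clearance.

```bash
python3 - <<'E'
from h import *
np.set_printoptions(precision=3,suppress=True)
a=np.radians(138);u=np.array([np.cos(a),np.sin(a),0])
S=np.array([.512,.2408])
opt=[(quat(s,u).as_quat(),kinematics.ik([*S,.2],quat(s,u).as_quat())) for s in(1,-1)]
j0=monitor.sense()['joints']
opt=[o for o in opt if o[1] is not None];o=min(opt,key=lambda o:abs(o[1]-j0).max());print(o[1])
env.movel([.483,-.2685,.25],velocity=.2)
env.reach([*S,.2],o[0])
print(env.movel([*S,.06],velocity=.15,guard=8),env.movel([*S,.005],velocity=.05,guard=5))
env.close_gripper(effort=40)
s=monitor.sense();print(s['clock'],s['position'],s['finger_gap'],s['gripper_force'],s['contact_force'])
env.movel([*S,.19],velocity=.15)
for sg in(1,-1): print(sg,kinematics.ik([*C,.115],quat(sg,BY).as_quat()))
s=monitor.sense();print(s['clock'],s['finger_gap'],s['contact_force'],s['joints'])
g=snap('side')['frame'][:,:,::-1]
cv2.imwrite('pics/m7.png',g[200:480,100:420])
E
```

```text
[ 0.233  0.427  1.419 -0.     1.296 -2.176]
False False
28.8 [0.512 0.241 0.005] 0.29174132190742513 39.31085959193297 [-0.98  -1.604  4.62 ]
1 [-0.237  0.569  1.43  -0.     1.142 -2.015]
-1 [-0.237  0.569  1.43  -0.     1.142  1.127]
30.1833 0.3027233270887335 [-0.981 -0.6   -2.245] [ 0.233  0.436  1.434 -0.     1.273 -2.176]
```

View pics/m7.png

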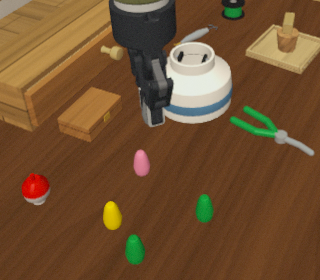

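The sinker is gone from the shelf and held (gap ≈ 26 mm, 1.5 N lighter). The neighbours are undisturbed. Carrying it to the mouth and dropping it.

```bash
python3 - <<'E'
from h import *
np.set_printoptions(precision=3,suppress=True)
q=quat(1,BY).as_quat()
env.reach([*C,.2],q)
print(env.movel([*C,.113],velocity=.1,guard=5),monitor.sense()['position'],monitor.sense()['finger_gap'])
env.release(); env.hold(.3)
env.movel([*C,.25],velocity=.2)
env.reach([.4,.25,.3],q)
s=monitor.sense();print(s['clock'],s['contact_force'])
t=snap('top')['frame'][:,:,::-1];g=snap('side')['frame'][:,:,::-1]
cv2.imwrite('pics/m8.png',np.hstack([cv2.resize(t[228:274,290:350],(400,300),interpolation=2),cv2.resize(g[180:420,140:460],(400,300))]))
E
```

```text
False [ 0.593 -0.024  0.114] 0.296237202580272
35.35 [-0.422  0.113 -0.135]
```

View pics/m8.png

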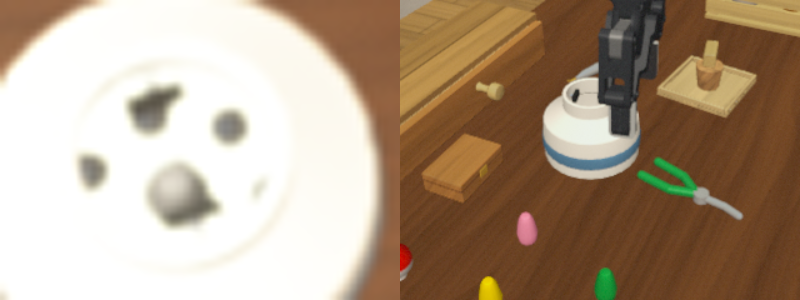

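The sinker now shows as a grey blob inside the crock at top px ≈ (316.7,257.1). That is where the crock's axis projects at floor level (z≈0.04), so it is on the floor and not on the cheeks. The bung stands in the tray and the crock is upright.

```bash
python3 -c "
from h import *
print(job.hand_in())"
```

```text
the job is handed in; nothing more can be done
None
```

The job is handed in; the verdict was not shown, but the last pictures show the bung standing in the tray, the lead sinker inside the upright crock, and no sign that the other tackle in view was disturbed, at about 35 s of the 64 s allowed.

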